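Close up the loaded parts cleaner and start it

TASK

Put the upright castor into the tub of the parts cleaner, set the loose lid squarely on the tub so it is fully seated, and swing the clamp down so its pad grips the lid firmly by itself - feel for it, hand-firm, without crushing the lid. Then twist the start knob clockwise all the way to its stop and let it spring back.

Things in the scene. Friction and masses are not known exactly. Their poses are not given: they have to be found in the camera images.
- castor: Old brown metal castor, 46 x 40 mm and 60 mm high, standing on its square foot plate with its wheel upright on top; 0.11 kg. Origin: centre of the underside. Wheel: 22 mm thick along the castor's y, 40 mm across along its x, from 20 to 60 mm above the underside; pinch it across y about 45 mm up.
- cleaner: Grey bench parts cleaner, fixed. Origin: on the table under the centre of its square tub; at yaw 0 its x points away from the robot. Tub: 94 mm square outside, 84 inside; floor 25 mm, rim 100 mm above the table. Clamp post on its +y side, 180 mm high, pivot at (0, 95, 160) mm, arm leaning up at the start. Switch housing in front of the tub: 60 mm square and high, centred at (-125, -10) mm.
- tub_mouth (a point): Centre of the tub's mouth, at rim height (100 mm above the table); axes as the cleaner's.
- tub_floor (a point): Centre of the tub's inner floor, 25 mm above the table; axes as the cleaner's.
- lid: Loose square metal lid, 0.25 kg. Origin: centre of its lip's underside. Upwards: lip 0 to 8 mm (77 mm square, 73 at the bottom), plate 100 mm square to 16 mm, grip bar to 40 mm, 14 mm thick along the lid's x, 42 mm long along y. Seated, the lip is inside the tub (3.5 mm play each side), the origin 8 mm below the rim and the bar's flat top, where the clamp pad lands, 32 mm above it.
- clamp (a joint): Clamp arm's hinge (rad); level axis along the cleaner's x through clamp_pivot. 0 = arm level over the tub, towards the cleaner's -y; grows as it swings up and back; starts at 1.6 to 1.9. Friction (0.9 N m; 6 N at the bar to move it) holds the arm where it is left and keeps the pad pressed. Push the bar down with 12 to 20 N, let go. Pad force = (push x 160 mm - 0.9 N m) / 95 mm.
- clamp_pivot (a point): Point on the clamp's hinge axis, 160 mm above the table; axes as the cleaner's.
- clamp_bar (a point): Middle of the clamp's black round cross bar at the arm's end, 160 mm from the pivot: 14 mm diameter, 100 mm long along the cleaner's x, both ends free beside the arm (14 mm wide, 12 mm high). Can be pinched from above 30 mm from its middle; it turns between the fingers as the arm swings. Axes as the cleaner's at joint 0, turning with the arm.
- clamp_arm (a point): Point on the clamp arm's centre line, 95 mm from the pivot, above the screw spindle that carries the 20 mm rubber pad (it gives 1 mm per 10 N). Axes as point clamp_bar. The pad's face is 21 to 35 mm below the arm's centre line: its setting differs every time and is not reported, so the joint value where it meets the lid (-0.08 to 0.08) must be felt.
- start_knob (a joint): Spring-return start knob (rad): 0 at rest, grows clockwise seen from above, stop at 1.2; the torque rises to about 0.12 N m at the stop, then jumps; it may slip a little in the fingers. Springs back to 0 when released.
- knob_grip (a point): Grip point of the start knob, on its vertical axis, 79 mm above the table: black bar 12 mm thick, 38 mm long (along the cleaner's y at rest), from 69 to 90 mm above the table.

How it is judged:
By the outcome, as a careful person would: the job done as asked, in the order asked, and still so for the second after the job is handed in, with the robot touching nothing.
It also fails if it takes over 72 s, if anything falls off the work surface, if the arm or the gripper's body presses on something with over 40 N, if the wrist force passes 120 N, or if a joint passes its speed limit or range.

ROBOT

A 7-joint arm with a two-finger parallel gripper is mounted at the origin on a cart in front of the work surface, level with it; the furniture and walls round the work are solid. World frame = base frame: x ahead of the robot, y to its left, z up, the work surface at z = 0. Lengths are in m, angles in rad, forces in N, time in s.
With the tool pointing down it reaches from about 0.425 to 0.825 m from the base axis. Payload 3.6 kg.
Tool frame: the origin (TCP) lies at the very end of the fingers, on their centre line; the grasp point (between the pads) lies 19 mm behind it; z points along the fingers, y is the line along which they close (so a half turn about z gives the same grasp; the last joint's range is limited). The gripper opens to 85 mm and grips with 20 to 120 N. Pads are 22 mm wide; open, the fingers measure 114 mm over their backs; the gripper's body (76 mm by 85 mm) begins 54 mm behind the grasp point. The pads swing forward as they close: fully open they stand 13 mm farther back than shut.
Start: joints at [1.276, 0.615, -0.013, 1.423, 0.008, 1.103, -0.04], TCP at [0.173, -0.627, 0.231] pointing down, gripper open.
Joint ranges: [-3.12, 3.12], [-0.3, 2.06], [-1.34, 1.32], [0.26, 2.42], [-1.36, 4.5], [0.01, 1.98], [-2.84, 2.84]. Speed limits (rad/s): [2.79, 2.79, 3.14, 3.14, 3.14, 3.14, 3.14].

INTERFACE

Orientations are given as a rotation vector (axis times angle).
In Python, from cell import bot, vision, ticket, read_state gives the robot as it stands (bot), with the cameras (vision), the readings as plain functions and the job (ticket).
- The arm moves only by the shell command python3 steer.py 'ROWS' [FORCE]. ROWS is a JSON object whose key "offsets" holds a list of rows, 1 to 8 of them, each of 5 numbers: dx, dy, dz in m, then a turn about the tool's z in rad, then the opening from 0.0 (shut) to 1.0 (fully open); each row is the pose to reach, as a shift and turn from the pose commanded when the command began, along the tool's axes at that moment; what a row does not reach only later rows make up. A row lasts 1/10 s, in which the tool goes at most 0.05 m and 0.15 rad, less where a joint would pass 70% of its speed; a pose out of reach is approached as far as the arm can. The fingers move at their own pace and stop on an object; FORCE is the grip in N (left out, the last holds). Time passes only in rows, so rows that do not move let the fingers close. It prints the time, the measured TCP pose, the force, the opening and the grip force at its end. Input that does not fit is refused with a message, and nothing moves.
- read_state(): the state, without advancing time (a new reading comes with each control period).
- vision.read_camera(name): name is "side" or "top" or "wrist"; returns (picture, depth): 400x640x3 uint8, red, green, blue; 400x640 float32, m along the optical axis (not along the pixel's ray), 0 where there is no reading.
- vision.camera_model(name): a dict with "fx", "fy", "cx", "cy" (pixels), "T" (4x4, takes a point from camera to world coordinates); the wrist camera has in their place "tool_from_camera" (4x4, takes a point from camera to tool coordinates, whose origin is the TCP and whose axes are the flange's). Camera axes: x right, y up, looking along -z (the intrinsics and any distortion apply to the point x, -y, -z); pixel columns grow to the right and rows downward; lengths in m; the calibration is good to about 2 mm. A picture is of the moment at which its call begins: read the wrist's pose just before it. camera_model takes no time and is no camera call.
- ticket.close_job(): hands the job in; it is judged then, once.
The state is a dict: "time": time; "joint_positions": joint angles; "qvel": joint speeds; "tau": joint torques, N m; "eef_pos": TCP position; "tcp_rot": TCP orientation; "ft_force": force on the tool from outside, world axes, zero at the start; "ft_torque": the same for the moment, N m; "width": opening from 0.0 (shut) to 1.0 (fully open); "grip_force": force on a finger pad.
Only numpy, scipy, OpenCV 4.12 (cv2) and the standard library are available. Lean on these libraries where they do the work, as an engineer would, in place of code of your own. Each camera call takes 0.05 s, during which the arm holds its last target. There are 200 camera calls.

## Working session

There is one attempt and no reset: what is moved stays moved. The work goes in short steps, Python scripts to look and compute and a shell command to move; the robot and the scene stay as the last step left them, time stands still between calls to the robot, and variables do not carry over. Pictures are saved under pics/ and viewed, at most 10 in all, crops included, and the job is handed in when it is done.

```bash
ls; mkdir -p pics
cat > h.py <<'E'
import numpy as np, cv2
from cell import bot, vision, ticket, read_state
from scipy.spatial.transform import Rotation as R
def cam(name):
    s=read_state(); im,d=vision.read_camera(name); m=vision.camera_model(name)
    if name=="wrist":
        T=np.eye(4);T[:3,:3]=R.from_rotvec(s["tcp_rot"]).as_matrix();T[:3,3]=s["eef_pos"];m["T"]=T@m["tool_from_camera"]
    return im,d,m
def pts(d,m):
    v,u=np.mgrid[:d.shape[0],:d.shape[1]]
    P=np.stack([(u-m["cx"])/m["fx"]*d,-(v-m["cy"])/m["fy"]*d,-d],-1)
    return P@m["T"][:3,:3].T+m["T"][:3,3]
def save(n,im): cv2.imwrite("pics/"+n,im[...,::-1])
E
python3 - <<'E'
from h import *
for n in("top","side"):
    im,d,m=cam(n);save(n+"0.png",im);np.savez(f"/tmp/{n}.npz",im=im,d=d,P=pts(d,m));print({k:np.round(v,3) for k,v in m.items()})
print(read_state())
E
```

```text
cell.py
pics
steer.py
{'fx': np.float64(365.038), 'fy': np.float64(365.038), 'cx': np.float64(326.359), 'cy': np.float64(195.922), 'T': array([[-0.026,  0.995, -0.098,  0.443],
       [-1.   , -0.027, -0.007,  0.009],
       [-0.01 ,  0.097,  0.995,  0.953],
       [ 0.   ,  0.   ,  0.   ,  1.   ]])}
{'fx': np.float64(440.289), 'fy': np.float64(440.289), 'cx': np.float64(320.138), 'cy': np.float64(208.818), 'T': array([[-0.906,  0.27 , -0.325,  0.248],
       [-0.423, -0.582,  0.695,  0.617],
       [-0.001,  0.767,  0.642,  0.702],
       [ 0.   ,  0.   ,  0.   ,  1.   ]])}
{'time': 0.1, 'joint_positions': array([ 1.2755116 ,  0.61586431, -0.01263375,  1.4247567 ,  0.00809999,
        1.10343008, -0.04043098]), 'qvel': array([-4.27496621e-05, -1.87924933e-03,  5.53025755e-04, -4.91285960e-03,
        5.20272946e-04, -1.56725638e-04, -1.70495417e-04]), 'tau': array([ 1.56932496e-03, -4.70386612e+01,  2.60267062e-01, -1.71571809e+01,
        1.01365621e-02,  5.88823677e-03,  2.08657795e-06]), 'eef_pos': array([ 0.17244653, -0.62597626,  0.23022084]), 'tcp_rot': array([-3.11089220e+00, -4.20692648e-01,  5.40707335e-04]), 'ft_force': array([ 0.35153759,  0.02531065, -0.67646596]), 'ft_torque': array([ 0.00185285, -0.0031391 ,  0.05400397]), 'grip_force': 0.0, 'width': 1.0022906310655888}
```

View pics/top0.png

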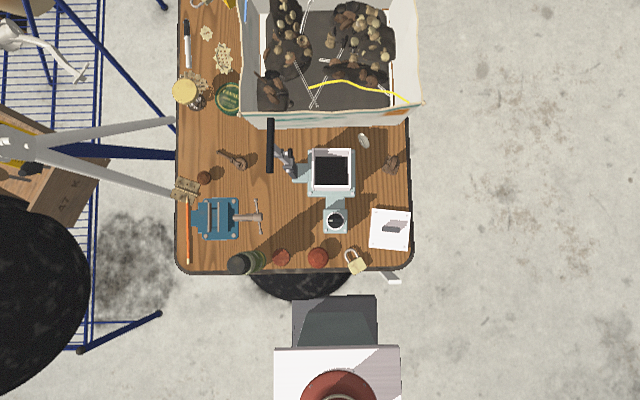

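View pics/side0.png

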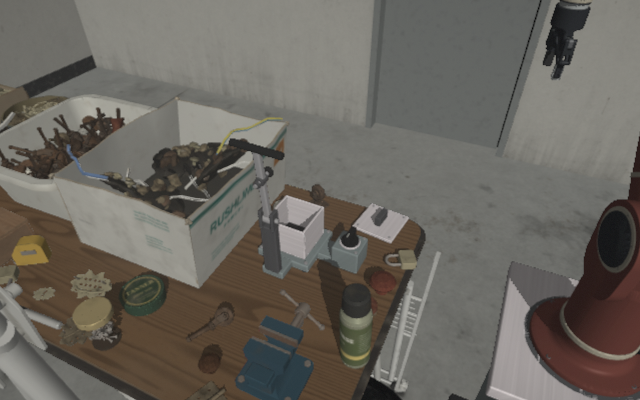

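The top view shows the tub at (332,170), knob (335,220), lid (390,228), castor (391,163) and clamp bar (270,145). In the side view the castor is at (318,192), the tub at (298,215) and the lid at (382,221).

Run:
```python
from h import *
z=np.load("/tmp/top.npz");im,P=z["im"],z["P"]
c=np.hstack([cv2.resize(im[110:270,255:415],None,fx=3.6,fy=3.6,interpolation=cv2.INTER_CUBIC)])
save("crop0.png",c)
g=im.min(2); Z=P[...,2]
def rect(mask,n):
    k,l,s,_=cv2.connectedComponentsWithStats(mask.astype(np.uint8))
    for i in range(1,k):
        if s[i,4]>15:
            q=P[l==i]; r=cv2.minAreaRect((q[:,:2]*1000).astype(np.float32)); print(n,s[i],np.round(q.mean(0),4),np.round(np.median(q[:,2]),4),np.round(r[0],1),np.round(r[1],1),round(r[2],1))
roi=np.zeros(Z.shape,bool);roi[115:265,262:412]=1
rect(roi&(g>190)&(Z>.085)&(Z<.115),"rim")
rect(roi&(g>190)&(Z<.03),"lid")
rect(roi&(Z>.06)&(Z<.11)&(im.max(2)<60),"dark60-110")
rect(roi&(Z>.13),"high")
roi2=roi.copy();roi2[:,:372]=0;roi2[200:]=0
rect(roi2&(Z>.012),"castor");rect(roi2&(Z>.035),"castortop")
roi3=roi.copy();roi3[:205]=0;roi3[:,:365]=0
rect(roi3&(Z>.025),"lidbar")
roi4=roi.copy();roi4[:200]=0;roi4[:,355:]=0
rect(roi4&(Z>.05),"housing");rect(roi4&(Z>.075),"knob")
for b in (.05,.065,.08):print(b)
```

```text
rim [314 148  37  40 243] [ 0.5861 -0.0163  0.0979] 0.0997 [595.   -0.7] [85.2 93.3] 88.1
rim [312 161   2  27  50] [0.5815 0.0463 0.1006] 0.1011 [580.4  46.3] [ 3.1 60.1] 88.1
lid [408 115   4  22  45] [ 0.9378 -0.3781 -0.7193] -0.7199 [ 927.6 -379.1] [ 13.5 100.8] 89.1
lid [308 174  46  34 325] [0.54   0.0096 0.0242] 0.0242 [539.2   9.4] [119.9  68.2] 69.9
lid [292 180  15   2  21] [0.5753 0.0879 0.0235] 0.0236 [575.3  85. ] [36.3  3. ] 86.3
lid [ 369  208   42   44 1319] [ 0.4435 -0.141   0.0164] 0.0168 [ 444.9 -143.1] [ 99.  101.2] 82.5
dark60-110 [328 214  15  14 105] [ 0.4711 -0.0041  0.0775] 0.0712 [469.6  -3.4] [31.3 32.6] 25.1
high [ 262  115  101   58 1040] [0.6218 0.0944 0.2517] 0.2654 [607.4  72.9] [218.8 277.3] 73.0
castor [372 115  37  10 290] [ 0.7182 -0.1419  0.0667] 0.0649 [602.3 -62.3] [ 69.1 342.3] 54.5
castor [387 154  13  16 131] [ 0.6123 -0.1534  0.0517] 0.0535 [ 613.8 -155.1] [29.  34.4] 34.7
castortop [372 115  37   8 232] [ 0.7172 -0.1406  0.0775] 0.0735 [602.3 -62.3] [ 69.1 342.3] 54.5
castortop [387 154  13  16 128] [ 0.6122 -0.1536  0.0523] 0.0535 [ 613.7 -155.1] [28.5 34.7] 35.9
lidbar [382 226  18   7  99] [ 0.4462 -0.1431  0.0397] 0.0404 [ 446.6 -143.2] [40.9 13.9] 82.6
housing [323 208  25  25 617] [ 0.4705 -0.0043  0.0661] 0.0618 [471.   -4.5] [59.  58.9] 88.6
housing [272 248  19  17 252] [0.3867 0.1291 0.062 ] 0.0586 [401.7  76.7] [ 41.8 153.1] 15.9
knob [328 218  16   5  79] [ 0.4699 -0.0049  0.0906] 0.0906 [469.9  -5.2] [35.5  9.6] 88.4
0.05
0.065
0.08
```

View pics/crop0.png

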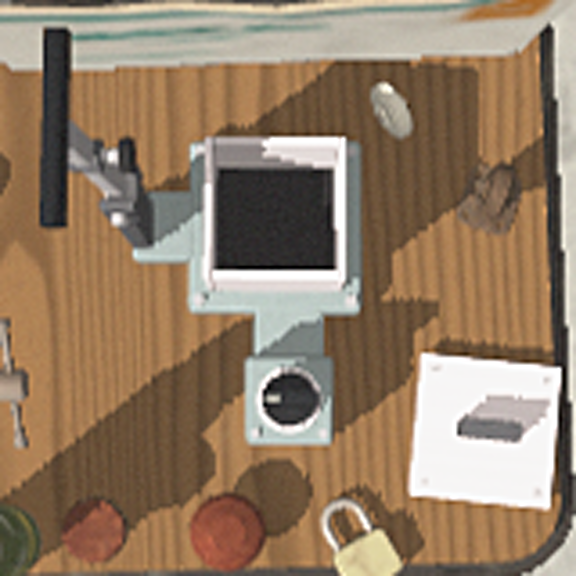

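```bash
cat >> h.py <<'E'
def go(x,y,z,yawdeg):
    "deltas in the tool's axes to reach world TCP x,y,z and tool-x yaw (mod 180)"
    s=read_state();M=R.from_rotvec(s["tcp_rot"]).as_matrix()
    d=M.T@(np.array([x,y,z])-s["eef_pos"]); yaw=np.degrees(np.arctan2(M[1,0],M[0,0]))
    t=-((yawdeg-yaw+90)%180-90)
    print("delta",np.round(d,4),"turn",round(np.radians(t),3),"or",round(np.radians(t-np.sign(t)*180),3),"yaw",round(yaw,1),"q7",round(s["joint_positions"][6],2),"tiltz",np.round(M[:,2],3))
E
python3 - <<'E'
from h import *
print(np.round(vision.camera_model("wrist")["tool_from_camera"],3))
go(.56,-.13,.30,0)
z=np.load("/tmp/top.npz");im,P=z["im"],z["P"]
m=(abs(P[...,2]-.1)<.012);m[:140]=0;m[200:]=0;m[:,:300]=0;m[:,:][:,362:]=0
q=(P[m][:,:2]*1000).astype(np.float32);print(cv2.minAreaRect(q),len(q))
for lo in (.045,.052,.056):
    m=P[...,2]>lo;m[:150]=0;m[175:]=0;m[:,:383]=0;m[:,403:]=0
    q=(P[m][:,:2]*1000).astype(np.float32);print(cv2.minAreaRect(q),q.mean(0),len(q),P[m][:,2].max())
q=P[115:160,262:280].reshape(-1,3);q=q[q[:,2]>.25];print(q.mean(0),q.min(0),q.max(0))
E
```

```text
[[ 0.001  0.947  0.32   0.083]
 [ 1.    -0.001 -0.001  0.   ]
 [-0.     0.32  -0.947 -0.143]
 [ 0.     0.     0.     1.   ]]
delta [ 0.5054 -0.3754 -0.0689] turn 0.269 or -2.873 yaw 15.4 q7 -0.04 tiltz [-0.001  0.002 -1.   ]
((595.013916015625, 1.1010551452636719), (92.84364318847656, 93.31095123291016), 88.19142150878906) 388
((614.0161743164062, -155.53488159179688), (24.853347778320312, 35.3638916015625), 43.40581130981445) [ 612.5529  -154.11664] 102 0.06335662081752191
((613.6107177734375, -155.22271728515625), (14.804558753967285, 31.801294326782227), 69.37398529052734) [ 613.0684  -154.61897] 72 0.06335662081752191
((613.1934204101562, -154.77761840820312), (13.05605411529541, 24.474374771118164), 71.7991943359375) [ 613.81146 -154.48201] 49 0.06335662081752191
[0.60525818 0.10762055 0.32505487] [0.44281518 0.00885823 0.25855786] [0.64749208 0.11772707 0.95298966]
```

```bash
python3 - <<'E'
from h import *
go(.612,-.154,.19,-18)
E
python3 steer.py '{"offsets": [[0.04,-0.028,0,0.05,1],[0.08,-0.057,0,0.1,1],[0.12,-0.085,0,0.15,1],[0.16,-0.113,0,0.2,1],[0.2,-0.14,0,0.25,1],[0.24,-0.17,0,0.3,1],[0.28,-0.2,0,0.35,1],[0.32,-0.23,0,0.4,1]]}'
python3 - <<'E'
from h import *
go(.612,-.154,.19,-18)
E
```

```text
delta [ 0.5491 -0.3382  0.041 ] turn 0.583 or -2.559 yaw 15.4 q7 -0.04 tiltz [-0.001  0.002 -1.   ]
time: 0.9
eef_pos: [0.4208, -0.318, 0.231]
tcp_rot: [-3.134, 0.209, 0.001]
ft_force: [0.2, -1.3, -0.4]
width: 1.001
grip_force: 0.0
delta [ 0.1677 -0.1879  0.041 ] turn 0.181 or -2.961 yaw -7.6 q7 -1.07 tiltz [-0.  0. -1.]
```

```bash
python3 steer.py '{"offsets": [[0.03,-0.034,0,0.05,1],[0.06,-0.068,0,0.1,1],[0.09,-0.102,0,0.15,1],[0.12,-0.136,0.02,0.18,1],[0.15,-0.17,0.04,0.18,1],[0.168,-0.188,0.041,0.18,1],[0.168,-0.188,0.041,0.18,1]]}'
cat > w.py <<'E'
from h import *
import sys
im,d,m=cam("wrist");save(sys.argv[1],im);np.savez("/tmp/w.npz",im=im,d=d,P=pts(d,m))
E
python3 w.py wr1.png
python3 - <<'E'
from h import *
z=np.load("/tmp/w.npz");P=z["P"];Z=P[...,2]
near=np.hypot(P[...,0]-.613,P[...,1]+.155)<.05
for lo,hi in((.048,.07),(.054,.07),(.003,.018)):
    q=(P[near&(Z>lo)&(Z<hi)][:,:2]*1000).astype(np.float32);print(lo,len(q),cv2.minAreaRect(q),P[near][:,2].max())
E
```

```text
time: 1.6
eef_pos: [0.6138, -0.1494, 0.1882]
tcp_rot: [-3.102, 0.473, 0.002]
ft_force: [-0.7, 0.1, -0.2]
width: 1.001
grip_force: 0.0
0.048 789 ((615.0932006835938, -155.99166870117188), (21.035337448120117, 36.581607818603516), 72.44032287597656) 0.27480852075038514
0.054 563 ((615.0704956054688, -155.95626831054688), (14.578997611999512, 30.64898109436035), 69.5191421508789) 0.27480852075038514
0.003 330 ((616.3466796875, -162.4954376220703), (51.475921630859375, 51.456886291503906), 71.99718475341797) 0.27480852075038514
```

View pics/wr1.png

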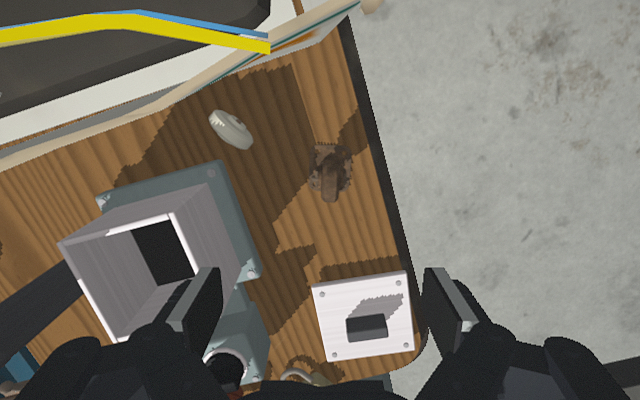

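The castor's wheel shows at (328,180), yaw about -18°; the lid is at (365,315) and the tub at (170,250).

Run:
```python
from h import *
go(.615,-.1555,.026,-17.6)
```

```text
delta [0.004  0.0019 0.1629] turn 0.001 or -3.141 yaw -17.6 q7 -1.62 tiltz [-0.002  0.002 -1.   ]
```

```bash
python3 steer.py '{"offsets": [[0.004,0.002,0.045,0,0.8],[0.004,0.002,0.09,0,0.8],[0.004,0.002,0.13,0,0.7],[0.004,0.002,0.155,0,0.7],[0.004,0.002,0.163,0,0.7],[0.004,0.002,0.163,0,0.3]]}' 40
python3 steer.py '{"offsets": [[0,0,0,0,0],[0,0,0,0,0],[0,0,0,0,0],[0,0,0,0,0],[0,0,0,0,0]]}' 40
```

```text
time: 2.25
eef_pos: [0.6132, -0.1599, 0.0267]
tcp_rot: [3.103, -0.489, -0.003]
ft_force: [-0.7, -0.2, 0.1]
width: 0.544
grip_force: 0.0
time: 2.75
eef_pos: [0.6159, -0.1589, 0.0291]
tcp_rot: [3.103, -0.486, 0.006]
ft_force: [-0.7, 0.2, 6.6]
width: 0.345
grip_force: 39.6
```

```bash
python3 w.py wr2.png
python3 - <<'E'
from h import *
s=read_state();print(s["eef_pos"],s["ft_force"],s["width"])
im=np.load("/tmp/w.npz")["im"];save("wr2c.png",cv2.resize(im[150:400,160:480],None,fx=2,fy=2))
E
```

```text
[ 0.61590183 -0.15891089  0.02913517] [0.26364926 0.77806833 6.07161043] 0.3459633484723808
```

View pics/wr2c.png

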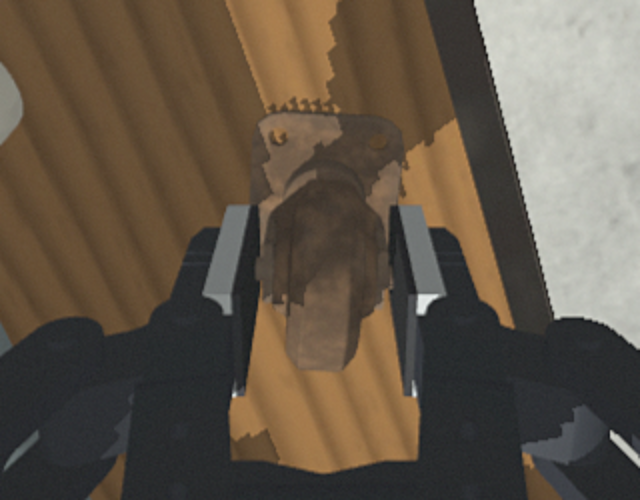

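The crop shows the pads closed on the fork/axle at about (262..388,270), with the foot plate beneath it at (330,150). I'll lift and check.

```bash
python3 steer.py '{"offsets": [[0,0,-0.01,0,0],[0,0,-0.03,0,0],[0,0,-0.06,0,0],[0,0,-0.1,0,0],[0,0,-0.14,0,0],[0,0,-0.14,0,0]]}' 40
python3 - <<'E'
from h import *
go(.5955,.001,.175,-1.7)
im,d,m=cam("side");save("side2.png",cv2.resize(im[100:260,230:430],None,fx=3,fy=3))
E
```

```text
time: 3.4
eef_pos: [0.6179, -0.1598, 0.1741]
tcp_rot: [3.102, -0.487, 0.02]
ft_force: [1.1, 0.2, -1.0]
width: 0.346
grip_force: 39.6
delta [-0.0706 -0.1462 -0.0017] turn -0.282 or 2.86 yaw -17.8 q7 -1.62 tiltz [ 0.012 -0.003 -1.   ]
```

View pics/side2.png

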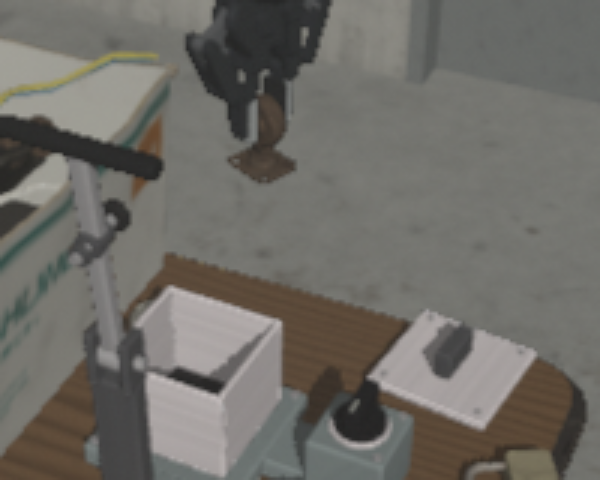

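Lifted level, hanging in the gripper at (265,150) of the crop. Now over the tub.

```bash
python3 steer.py '{"offsets": [[-0.015,-0.032,0,-0.07,0],[-0.034,-0.07,0,-0.15,0],[-0.052,-0.108,0,-0.22,0],[-0.0706,-0.146,0,-0.282,0],[-0.0706,-0.146,0,-0.282,0],[-0.0706,-0.146,0,-0.282,0]]}'
python3 - <<'E'
from h import *
go(.595,.001,.057,-1.7)
E
```

```text
time: 4.05
eef_pos: [0.5905, 0.0027, 0.1659]
tcp_rot: [3.141, -0.043, -0.006]
ft_force: [0.1, -1.2, -0.7]
width: 0.344
grip_force: 40.5
delta [0.005  0.0015 0.1089] turn 0.002 or -3.139 yaw -1.6 q7 -1.64 tiltz [-0.004 -0.    -1.   ]
```

```bash
python3 steer.py '{"offsets": [[0.004,0.0015,0.01,0,0],[0.004,0.0015,0.045,0,0],[0.004,0.0015,0.08,0,0],[0.004,0.0015,0.1,0,0],[0.004,0.0015,0.108,0,0],[0.004,0.0015,0.108,0,0]]}'
python3 - <<'E'
from h import *
go(.595,.001,.055,-1.7)
E
```

```text
time: 4.65
eef_pos: [0.5951, -0.002, 0.058]
tcp_rot: [3.14, -0.051, -0.004]
ft_force: [-0.0, -0.8, -0.8]
width: 0.346
grip_force: 40.5
delta [-0.0002 -0.003   0.003 ] turn -0.003 or 3.139 yaw -1.9 q7 -1.64 tiltz [-0.003 -0.001 -1.   ]
```

Lower the last few mm until it touches, then release (opening kept within the tub).

```bash
python3 steer.py '{"offsets": [[0,0,0.003,0,0],[0,0,0.005,0,0],[0,0,0.006,0,0]]}'
python3 steer.py '{"offsets": [[0,0,-0.001,0,0.5],[0,0,-0.001,0,0.5],[0,0,-0.001,0,0.5]]}'
```

```text
time: 4.95
eef_pos: [0.5969, -0.0006, 0.0551]
tcp_rot: [3.14, -0.047, 0.004]
ft_force: [-2.3, -0.8, 10.0]
width: 0.343
grip_force: 44.8
time: 5.25
eef_pos: [0.5976, 0.0013, 0.0566]
tcp_rot: [-3.14, 0.045, -0.007]
ft_force: [-0.6, 1.8, 6.9]
width: 0.501
grip_force: 6.2
```

```bash
python3 steer.py '{"offsets": [[0,0,-0.003,0,0.46],[0,0,-0.01,0,0.46],[0,0,-0.03,0,0.46]]}'
python3 steer.py '{"offsets": [[0,0,-0.03,0,0.46],[0,0,-0.07,0,0.46],[0,0,-0.12,0,0.6],[0,0,-0.12,0,0.6]]}'
python3 - <<'E'
from h import *
im,d,m=cam("top");save("top2.png",np.hstack([cv2.resize(im[135:205,285:365],None,fx=5,fy=5),cv2.resize(cam("wrist")[0],None,fx=.55,fy=.875)]))
go(.446,-.143,.12,-7.5)
E
```

```text
time: 5.55
eef_pos: [0.5945, 0.0001, 0.0835]
tcp_rot: [3.141, -0.046, -0.006]
ft_force: [-0.9, -0.3, -0.4]
width: 0.458
grip_force: 0.0
time: 5.95
eef_pos: [0.6008, 0.0001, 0.2125]
tcp_rot: [-3.141, 0.047, -0.026]
ft_force: [0.5, -0.7, 0.6]
width: 0.602
grip_force: 0.0
delta [-0.1466  0.1475  0.0857] turn 0.101 or -3.04 yaw -1.7 q7 -1.64 tiltz [ 0.004 -0.    -1.   ]
```

View pics/top2.png

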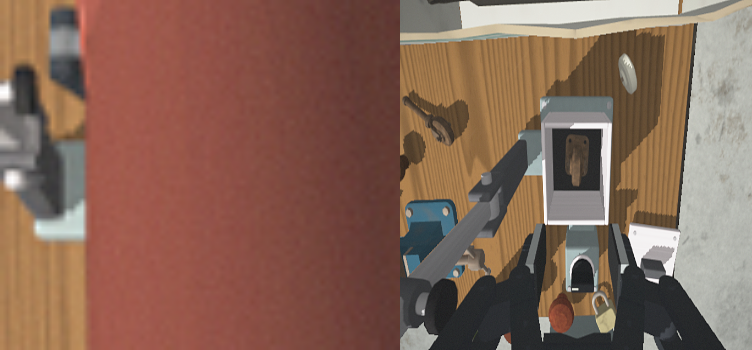

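The castor stands upright inside the tub, at (577,155) in the wrist half. Now I measure the tub again from the wrist and go above the lid.

```bash
python3 - <<'E'
from h import *
im,d,m=cam("wrist");P=pts(d,m);Z=P[...,2]
near=(abs(P[...,0]-.595)<.06)&(abs(P[...,1])<.06)
q=(P[near&(abs(Z-.1)<.004)][:,:2]*1000).astype(np.float32);print(len(q),cv2.minAreaRect(q))
E
python3 steer.py '{"offsets": [[-0.03,0.03,0,0.03,0.6],[-0.07,0.07,0,0.06,0.6],[-0.11,0.11,0,0.1,0.6],[-0.147,0.147,0.03,0.1,0.6],[-0.147,0.147,0.04,0.1,0.6],[-0.147,0.147,0.04,0.1,0.6]]}'
python3 - <<'E'
from h import *
im,d,m=cam("wrist");P=pts(d,m);Z=P[...,2]
near=(abs(P[...,0]-.445)<.065)&(abs(P[...,1]+.143)<.065)
for lo,hi in((.011,.022),(.036,.045)):
    q=(P[near&(Z>lo)&(Z<hi)][:,:2]*1000).astype(np.float32);print(len(q),cv2.minAreaRect(q))
near=(abs(P[...,0]-.595)<.06)&(abs(P[...,1])<.06)
q=(P[near&(abs(Z-.1)<.004)][:,:2]*1000).astype(np.float32);print(len(q),cv2.minAreaRect(q) if len(q) else 0)
go(.446,-.143,.019,-7.5)
E
```

```text
3450 ((595.9989624023438, 1.3508148193359375), (94.10011291503906, 94.26775360107422), 88.34410095214844)
time: 6.7
eef_pos: [0.4388, -0.1443, 0.1612]
tcp_rot: [-3.134, 0.213, 0.017]
ft_force: [0.7, 1.3, -0.2]
width: 0.603
grip_force: 0.0
12244 ((447.1528015136719, -144.3408966064453), (99.95845794677734, 99.93768310546875), 82.67264556884766)
935 ((446.85601806640625, -144.3494873046875), (41.824947357177734, 14.579560279846191), 82.57738494873047)
1869 ((562.123046875, -12.620246887207031), (66.30953979492188, 28.31271743774414), 88.9659194946289)
delta [ 4.700e-03 -1.000e-04  1.435e-01] turn -0.001 or 3.14 yaw -7.6 q7 -1.41 tiltz [-0.006  0.001 -1.   ]
```

Run:
```python
from h import *
c=cam("wrist")[2]["T"][:3,3];print(c)
for n in("top","side"):
    im,d,m=cam(n);P=pts(d,m)
    dist=np.linalg.norm(P-c,axis=2);dist[d==0]=9
    p=np.linalg.inv(m["T"])@np.r_[c,1];print(n,"pix",m["cx"]-m["fx"]*p[0]/p[2],m["cy"]+m["fy"]*p[1]/p[2],"depth",-p[2],"nearest",dist.min(),(dist<.03).sum(),"seen depth",d[int(m["cy"]+m["fy"]*p[1]/p[2]),int(m["cx"]-m["fx"]*p[0]/p[2])])
im,d,m=cam("side");P=pts(d,m)
k=(P[...,2]>.28)&(abs(P[...,0]-.6)<.08)&(P[...,1]>.05)&(P[...,1]<.25)&(im.max(2)<50)
q=P[k];print("bar",len(q),q.mean(0),q.min(0),q.max(0))
k=(P[...,2]>.2)&(P[...,2]<.3)&(abs(P[...,0]-.6)<.06)&(P[...,1]>.0)&(P[...,1]<.2)
q=P[k];print("arm",len(q),q.mean(0),q.min(0),q.max(0))
```

```text
[ 0.52510629 -0.1538293   0.30545856]
top pix 419.79407486717906 182.97005950792195 depth 0.6513137363908094 nearest 0.055336312715696764 0 seen depth 1.6853709
side pix 357.95258590646773 98.89122212441562 depth 0.8797920156108471 nearest 0.050170029070451934 0 seen depth 2.751678
bar 404 [0.59719545 0.1155256  0.32267504] [0.54957969 0.10979184 0.31376197] [0.64890499 0.12019687 0.32794879]
arm 545 [0.59674582 0.1061317  0.25448997] [0.58927451 0.07831698 0.20003223] [0.60764633 0.1271461  0.29985995]
```

There is no camera body, so the natural lid orientation is safe. Turn 90° and descend on the grip bar.

```bash
python3 steer.py '{"offsets": [[0.003,0,0.01,-0.15,0.6],[0.004,0,0.02,-0.3,0.6],[0.005,0,0.04,-0.45,0.6],[0.006,0,0.06,-0.6,0.6],[0.006,0,0.07,-0.75,0.6],[0.006,0,0.08,-0.9,0.6],[0.006,0,0.08,-1.05,0.6],[0.006,0,0.08,-1.2,0.6]]}'
python3 steer.py '{"offsets": [[0,0,0,-0.15,0.6],[0,0,0,-0.3,0.6],[0,0,0,-0.374,0.6],[0,0,0,-0.374,0.6]]}'
python3 - <<'E'
from h import *
go(.4469,-.1443,.019,82.6)
E
```

```text
time: 7.75
eef_pos: [0.452, -0.142, 0.0843]
tcp_rot: [2.695, 1.614, 0.002]
ft_force: [0.2, -0.5, 0.1]
width: 0.603
grip_force: 0.0
time: 8.15
eef_pos: [0.452, -0.1423, 0.0847]
tcp_rot: [2.355, 2.078, 0.003]
ft_force: [-0.7, 0.5, 0.2]
width: 0.599
grip_force: 0.0
delta [-0.0026 -0.0049  0.0657] turn 0.004 or -3.137 yaw 82.9 q7 -0.3 tiltz [ 0.002  0.    -1.   ]
```

```bash
python3 steer.py '{"offsets": [[-0.0026,-0.005,0.03,0.004,0.6],[-0.0026,-0.005,0.055,0.004,0.6],[-0.0026,-0.005,0.065,0.004,0.6],[-0.0026,-0.005,0.065,0.004,0.2]]}' 60
python3 steer.py '{"offsets": [[0,0,0,0,0],[0,0,0,0,0],[0,0,0,0,0],[0,0,0,0,0],[0,0,0,0,0]]}' 60
python3 steer.py '{"offsets": [[0,0,-0.01,0,0],[0,0,-0.05,0,0],[0,0,-0.1,0,0],[0,0,-0.15,0,0],[0,0,-0.15,0,0]]}' 60
python3 - <<'E'
from h import *
go(.596,.0014,.17,88.35)
im,d,m=cam("top");P=pts(d,m);Z=P[...,2]
im,d,m=cam("side");save("side3.png",cv2.resize(im[60:300,280:520],None,fx=2.5,fy=2.5))
E
```

```text
time: 8.55
eef_pos: [0.4453, -0.1442, 0.0185]
tcp_rot: [-2.359, -2.072, 0.002]
ft_force: [0.1, 1.1, -0.4]
width: 0.441
grip_force: 0.0
time: 9.05
eef_pos: [0.4463, -0.145, 0.0204]
tcp_rot: [2.359, 2.071, 0.003]
ft_force: [0.1, 0.3, 6.3]
width: 0.15
grip_force: 61.4
time: 9.55
eef_pos: [0.4491, -0.1456, 0.1755]
tcp_rot: [2.353, 2.064, 0.011]
ft_force: [1.1, 1.0, -1.5]
width: 0.148
grip_force: 60.4
delta [0.1649 0.1264 0.0068] turn -0.102 or 3.04 yaw 82.5 q7 -0.2 tiltz [ 0.013 -0.004 -1.   ]
```

```bash
python3 steer.py '{"offsets": [[0.04,0.03,0,-0.03,0],[0.08,0.06,0,-0.06,0],[0.12,0.092,0,-0.09,0],[0.15,0.115,0,-0.102,0],[0.165,0.1264,0.007,-0.102,0],[0.165,0.1264,0.007,-0.102,0],[0.165,0.1264,0.007,-0.102,0]]}'
python3 - <<'E'
from h import *
s=read_state();print(s["eef_pos"],s["width"],s["ft_force"])
im,d,m=cam("wrist");P=pts(d,m);Z=P[...,2];tz=s["eef_pos"][2]
near=(abs(P[...,0]-.596)<.07)&(abs(P[...,1])<.07)
for lo,hi in((tz-.014,tz+.002),(.094,.106)):
    k=near&(Z>lo)&(Z<hi);q=P[k];f=(q[:,:2]*1000).astype(np.float32);print(len(q),cv2.minAreaRect(f),np.median(q[:,2]))
    print(np.polyfit(q[:,1],q[:,2],1),np.polyfit(q[:,0],q[:,2],1))
go(.596,.0008,.125,88.35)
save("wr3.png",im)
E
```

```text
time: 10.35
eef_pos: [0.5899, 0.0017, 0.1596]
tcp_rot: [-2.249, -2.188, 0.009]
ft_force: [-1.3, -0.8, -1.8]
width: 0.151
grip_force: 60.2
[0.58986674 0.00166677 0.15964154] 0.15078144825938813 [-1.26203906 -0.8171932  -1.83679346]
26849 ((590.246337890625, 2.7426528930664062), (99.72649383544922, 100.44406127929688), 88.67784118652344) 0.15578991305463116
[-0.00544134  0.15586716] [-0.0069868   0.15987244]
1641 ((596.797607421875, 44.634361267089844), (8.24194622039795, 93.79975128173828), 88.35740661621094) 0.10030114585965738
[-0.27532656  0.11267322] [0.00391026 0.09757699]
delta [0.0003 0.0061 0.0353] turn 0.0 or -3.142 yaw 88.4 q7 -0.4 tiltz [-0.005 -0.002 -1.   ]
```

View pics/wr3.png

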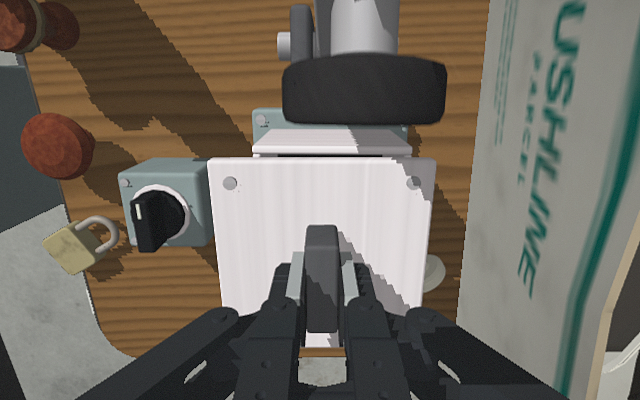

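The lid hangs level and square over the tub (plate corners about (210,158)-(437,158)). It sits 6 mm short in x, so I correct that and lower.

```bash
python3 steer.py '{"offsets": [[0.0,0.003,0.008,0,0],[-0.001,0.006,0.02,0,0],[-0.001,0.006,0.03,0,0],[-0.001,0.006,0.03,0,0],[-0.001,0.006,0.03,0,0]]}'
python3 - <<'E'
from h import *
s=read_state();print(s["eef_pos"],s["ft_force"])
go(.5959,.0004,.1118,88.35)
E
```

```text
time: 10.9
eef_pos: [0.5976, 0.0009, 0.1318]
tcp_rot: [-2.252, -2.189, 0.001]
ft_force: [-0.7, -0.5, -1.6]
width: 0.146
grip_force: 60.3
[0.59758529 0.00088384 0.13182278] [-0.68248408 -0.48400161 -1.6049167 ]
delta [-0.0005 -0.0016  0.02  ] turn 0.001 or -3.141 yaw 88.4 q7 -0.42 tiltz [-0.001  0.    -1.   ]
```

```bash
python3 steer.py '{"offsets": [[0,-0.001,0.008,0,0],[0,-0.001,0.014,0,0],[0,-0.001,0.018,0,0],[0,-0.001,0.02,0,0],[0,-0.001,0.02,0,0]]}'
python3 steer.py '{"offsets": [[0,0,0.001,0,0],[0,0,0.002,0,0],[0,0,0.002,0,0]]}'
python3 - <<'E'
from h import *
s=read_state();im,d,m=cam("wrist");P=pts(d,m);Z=P[...,2]
k=(abs(P[...,0]-.596)<.07)&(abs(P[...,1])<.07)&(abs(Z-.108)<.006);q=P[k];print(s["eef_pos"],len(q),cv2.minAreaRect((q[:,:2]*1000).astype(np.float32)),np.median(q[:,2]),np.polyfit(q[:,1],q[:,2],1),np.polyfit(q[:,0],q[:,2],1))
E
```

```text
time: 11.4
eef_pos: [0.5969, 0.0012, 0.1125]
tcp_rot: [2.252, 2.19, -0.0]
ft_force: [-1.2, 1.2, -1.2]
width: 0.15
grip_force: 60.3
time: 11.7
eef_pos: [0.597, 0.0012, 0.1125]
tcp_rot: [2.251, 2.189, -0.0]
ft_force: [-4.5, -0.4, 11.0]
width: 0.149
grip_force: 61.9
[0.59703208 0.00118207 0.11245011] 26863 ((597.4221801757812, 2.453136444091797), (99.62521362304688, 100.55533599853516), 88.5566635131836) 0.10867817563594587 [-0.00492581  0.1087374 ] [0.00065675 0.10823723]
```

Seated: plate top at 0.1087, level. Release and rise, then turn for the clamp bar.

```bash
python3 steer.py '{"offsets": [[0,0,0,0,0.4],[0,0,0,0,0.4],[0,0,-0.01,0,0.4],[0,0,-0.04,0,0.4],[0,0,-0.08,0,0.4],[0,0,-0.12,0,0.4],[0,0,-0.17,0,0.4],[0,0,-0.22,0,0.4]]}'
python3 steer.py '{"offsets": [[0,0.01,-0.03,0.15,0.5],[0,0.02,-0.04,0.3,0.5],[0,0.03,-0.04,0.45,0.5],[0,0.03,-0.04,0.6,0.5],[0,0.03,-0.04,0.75,0.5],[0,0.03,-0.04,0.9,0.5],[0,0.03,-0.04,1.05,0.5],[0,0.03,-0.04,1.2,0.5]]}'
python3 - <<'E'
from h import *
im,d,m=cam("top");P=pts(d,m);Z=P[...,2]
k=(P[...,2]>.30)&(abs(P[...,0]-.6)<.08)&(P[...,1]>.08)&(P[...,1]<.16)&(im.max(2)<60);q=P[k];print(len(q),cv2.minAreaRect((q[:,:2]*1000).astype(np.float32)),q[:,2].mean() if len(q) else 0,q[:,2].max())
go(.5695,.1165,.36,-1.7)
E
```

```text
time: 12.55
eef_pos: [0.5966, 0.0012, 0.3327]
tcp_rot: [-2.252, -2.191, -0.001]
ft_force: [1.1, 0.6, 0.1]
width: 0.401
grip_force: 0.0
time: 13.35
eef_pos: [0.6269, 0.0006, 0.3708]
tcp_rot: [-3.097, -0.527, -0.001]
ft_force: [0.0, 0.8, -0.4]
width: 0.502
grip_force: 0.0
292 ((597.1375732421875, 111.59705352783203), (11.751596450805664, 96.28765106201172), 88.28263092041016) 0.32564680140078683 0.32933129048506815
delta [-0.0163 -0.1282  0.0109] turn 0.363 or -2.778 yaw 19.1 q7 -1.38 tiltz [ 0.001  0.    -1.   ]
```

```bash
python3 steer.py '{"offsets": [[-0.005,-0.04,0,0.12,0.6],[-0.01,-0.08,0,0.24,0.6],[-0.015,-0.12,0,0.36,0.6],[-0.018,-0.124,0,0.363,0.6],[-0.018,-0.124,0,0.363,0.6]]}'
python3 - <<'E'
from h import *
go(.569,.1125,.301,-1.7)
E
```

```text
time: 13.9
eef_pos: [0.5676, 0.1128, 0.3712]
tcp_rot: [-3.141, 0.021, -0.002]
ft_force: [0.3, 0.0, 0.4]
width: 0.599
grip_force: 0.0
delta [0.0014 0.0003 0.0702] turn 0.016 or -3.125 yaw -0.8 q7 -1.9 tiltz [ 0.001  0.    -1.   ]
```

```bash
python3 steer.py '{"offsets": [[0.001,0,0.03,0.016,0.6],[0.001,0,0.055,0.016,0.6],[0.001,0,0.07,0.016,0.6],[0.001,0,0.07,0.016,0.3],[0.001,0,0.07,0.016,0.1],[0.001,0,0.07,0.016,0],[0.001,0,0.07,0.016,0],[0.001,0,0.07,0.016,0]]}' 25
python3 - <<'E'
from h import *
s=read_state();print(s["eef_pos"],s["ft_force"],s["width"],s["grip_force"])
M=R.from_rotvec(s["tcp_rot"]).as_matrix()
p=s["eef_pos"];piv=np.array([p[0],.0965,.16])
g=p+M@[0,0,-.019];print(g-piv,np.hypot(*(g-piv)[1:]))
a0=np.arctan2(g[2]-.16,-(g[1]-.0965));print("theta",a0)
for a in np.arange(a0-.1,.05,-.1):
    t=piv+np.array([0,-.16*np.cos(a),.16*np.sin(a)]);t[0]+=.0288*(t[1]-g[1]);print(round(a,2),np.round(M.T@(t-g),4))
E
```

```text
time: 14.7
eef_pos: [0.5704, 0.1112, 0.3015]
tcp_rot: [-3.14, 0.056, -0.005]
ft_force: [2.6, 0.9, -0.0]
width: 0.155
grip_force: 24.5
[0.57043674 0.11116831 0.30146126] [ 2.6047465   0.89072961 -0.04218801] 0.15539694835889808 24.533319175243378
[-6.66931911e-05  1.46531691e-02  1.60461136e-01] 0.16112880390844941
theta 1.661862863318291
1.56 [0.0002 0.0161 0.0005]
1.46 [0.0003 0.0321 0.0014]
1.36 [0.0004 0.0479 0.0039]
1.26 [0.0005 0.0633 0.008 ]
1.16 [0.0006 0.0783 0.0136]
1.06 [0.0007 0.0927 0.0207]
0.96 [0.0007 0.1062 0.0291]
0.86 [0.0008 0.1189 0.0389]
0.76 [0.0008 0.1305 0.0499]
0.66 [0.0009 0.141  0.062 ]
0.56 [0.0009 0.1502 0.0751]
0.46 [0.0009 0.158  0.089 ]
0.36 [0.0009 0.1644 0.1037]
0.26 [0.0009 0.1694 0.1189]
0.16 [0.0008 0.1728 0.1345]
0.06 [0.0008 0.1746 0.1504]
```

Bar pinched at radius 161 mm, θ=1.66, which agrees. Swing along the arc.

```bash
python3 steer.py '{"offsets": [[0,0.016,0.0,0,0],[0,0.032,0.001,0,0],[0,0.048,0.004,0,0],[0,0.063,0.008,0,0],[0.001,0.078,0.0136,0,0],[0.001,0.0927,0.0207,0,0],[0.001,0.106,0.029,0,0],[0.001,0.106,0.029,0,0]]}'
python3 - <<'E'
from h import *
s=read_state();M=R.from_rotvec(s["tcp_rot"]).as_matrix()
p=s["eef_pos"];piv=np.array([p[0],.0965,.16]);g=p+M@[0,0,-.019];print(np.hypot(*(g-piv)[1:]),"theta",np.arctan2(g[2]-.16,-(g[1]-.0965)))
E
```

```text
time: 15.5
eef_pos: [0.5671, 0.0054, 0.2715]
tcp_rot: [-3.139, 0.058, -0.003]
ft_force: [3.0, 2.1, -3.4]
width: 0.152
grip_force: 25.4
0.15919232010156878 theta 0.9608752164671677
```

```bash
python3 steer.py '{"offsets": [[0,0.013,0.01,0,0],[0,0.0245,0.021,0,0],[0,0.035,0.033,0,0],[0,0.044,0.046,0,0],[0,0.052,0.06,0,0],[0,0.0585,0.0747,0,0],[0,0.0634,0.09,0,0],[0,0.0634,0.09,0,0]]}'
python3 - <<'E'
from h import *
s=read_state();M=R.from_rotvec(s["tcp_rot"]).as_matrix();print(s["eef_pos"],s["ft_force"])
p=s["eef_pos"];piv=np.array([p[0],.0965,.16]);g=p+M@[0,0,-.019];print(np.hypot(*(g-piv)[1:]),"theta",np.arctan2(g[2]-.16,-(g[1]-.0965)))
E
```

```text
time: 16.3
eef_pos: [0.565, -0.058, 0.1793]
tcp_rot: [-3.14, 0.056, -0.002]
ft_force: [5.2, 3.7, -6.4]
width: 0.152
grip_force: 25.1
[ 0.56497511 -0.05799006  0.17933099] [ 5.24016966  3.67870013 -6.43633606]
0.15919897939509622 theta 0.24316312306710725
```

```bash
python3 steer.py '{"offsets": [[0,0,0,0,0.4],[0,0,0,0,0.4],[0,0,-0.02,0,0.4],[0,0,-0.05,0,0.3],[0,0.003,-0.05,0,0],[0,0.003,-0.05,0,0],[0,0.003,-0.05,0,0],[0,0.003,-0.05,0,0]]}' 60
python3 - <<'E'
from h import *
s=read_state();print(s["eef_pos"],s["ft_force"],s["width"])
im,d,m=cam("side");P=pts(d,m)
k=(P[...,2]>.15)&(abs(P[...,0]-.597)<.06)&(P[...,1]>-.1)&(P[...,1]<-.03)&(P[...,2]<.22)&(im.max(2)<50);q=P[k];print(len(q),np.percentile(q,[2,50,98],axis=0))
go(.567,-.0615,.21,-1.7)
E
```

```text
time: 17.1
eef_pos: [0.5631, -0.0616, 0.2301]
tcp_rot: [3.141, -0.057, -0.004]
ft_force: [-0.3, -0.3, -1.1]
width: 0.003
grip_force: 0.0
[ 0.56313232 -0.06164174  0.23014446] [-0.25729306 -0.25491669 -1.09170886] 0.002841632219704329
214 [[ 0.54625012 -0.05952289  0.19515028]
 [ 0.58650518 -0.05495608  0.20248146]
 [ 0.64136288 -0.05093941  0.20664272]]
delta [ 0.0037 -0.0001  0.0203] turn -0.007 or 3.135 yaw -2.1 q7 -1.63 tiltz [-0.002  0.    -1.   ]
```

```bash
python3 steer.py '{"offsets": [[0.003,0,0.015,0,0],[0.003,0,0.023,0,0],[0.003,0.001,0.03,0,0],[0.003,0.001,0.036,0,0],[0.003,0.001,0.042,0,0],[0.003,0.001,0.042,0,0]]}'
python3 steer.py '{"offsets": [[0,0,0.004,0,0],[0,0,0.007,0,0],[0,0,0.007,0,0]]}'
python3 steer.py '{"offsets": [[0,0,0.002,0,0],[0,0,0.004,0,0],[0,0,0.004,0,0]]}'
```

```text
time: 17.75
eef_pos: [0.5668, -0.0638, 0.1889]
tcp_rot: [3.14, -0.059, -0.001]
ft_force: [-0.8, -0.4, 0.3]
width: -0.001
grip_force: 0.0
time: 18.05
eef_pos: [0.5673, -0.0631, 0.1823]
tcp_rot: [3.141, -0.058, 0.001]
ft_force: [-0.4, -1.5, 1.9]
width: 0.001
grip_force: 1.0
time: 18.35
eef_pos: [0.5674, -0.0627, 0.1783]
tcp_rot: [3.141, -0.057, 0.001]
ft_force: [0.4, -2.4, 3.6]
width: -0.002
grip_force: 1.7
```

```bash
python3 - <<'E'
from h import *
im,d,m=cam("side");P=pts(d,m)
k=(P[...,2]>.13)&(P[...,0]>.60)&(P[...,0]<.65)&(P[...,1]>-.1)&(P[...,1]<-.03)&(P[...,2]<.22)&(im.max(2)<50);q=P[k];print(len(q),np.percentile(q,[2,50,98],axis=0))
E
python3 steer.py '{"offsets": [[0,0,0.002,0,0],[0,0,0.004,0,0]]}'
python3 steer.py '{"offsets": [[0,0,0.002,0,0],[0,0,0.003,0,0]]}'
```

```text
87 [[ 0.6035152  -0.06432281  0.16825144]
 [ 0.62321039 -0.05942299  0.1750345 ]
 [ 0.64240041 -0.05694128  0.1794266 ]]
time: 18.6
eef_pos: [0.5674, -0.0625, 0.1744]
tcp_rot: [3.141, -0.057, 0.001]
ft_force: [-0.2, -4.1, 4.6]
width: 0.002
grip_force: 2.3
time: 18.8
eef_pos: [0.5673, -0.0625, 0.1712]
tcp_rot: [-3.141, 0.057, -0.001]
ft_force: [-0.1, -3.5, 4.1]
width: -0.003
grip_force: 2.3
```

```bash
for i in 1; do :; done; python3 steer.py '{"offsets": [[0,0,0.002,0,0],[0,0,0.003,0,0]]}'; python3 steer.py '{"offsets": [[0,0,0.002,0,0],[0,0,0.003,0,0]]}'
```

```text
time: 19.0
eef_pos: [0.5673, -0.0624, 0.1682]
tcp_rot: [-3.141, 0.057, -0.001]
ft_force: [1.0, -3.3, 4.7]
width: 0.002
grip_force: 2.3
time: 19.2
eef_pos: [0.5672, -0.0624, 0.1652]
tcp_rot: [-3.141, 0.057, -0.001]
ft_force: [0.2, -2.7, 4.4]
width: -0.0
grip_force: 2.2
```

```bash
python3 steer.py '{"offsets": [[0,0,0.001,0,0],[0,0,0.002,0,0]]}'
```

```text
time: 19.4
eef_pos: [0.5673, -0.0625, 0.1636]
tcp_rot: [3.141, -0.057, 0.001]
ft_force: [0.2, -3.5, 7.5]
width: 0.0
grip_force: 3.9
```

Contact felt (4.5 → 7.5 N). Continue to about 15 to 16 N.

```bash
python3 steer.py '{"offsets": [[0,0,0.001,0,0],[0,0,0.002,0,0],[0,0,0.002,0,0]]}'
```

```text
time: 19.7
eef_pos: [0.5673, -0.0625, 0.1624]
tcp_rot: [3.141, -0.057, 0.001]
ft_force: [-0.8, -4.2, 9.5]
width: -0.004
grip_force: 4.9
```

```bash
python3 steer.py '{"offsets": [[0,0,0.001,0,0],[0,0,0.003,0,0],[0,0,0.003,0,0]]}'
```

```text
time: 20.0
eef_pos: [0.5673, -0.0625, 0.1605]
tcp_rot: [3.141, -0.057, 0.002]
ft_force: [-3.1, -3.7, 14.4]
width: -0.0
grip_force: 7.5
```

```bash
python3 steer.py '{"offsets": [[0,0,0.001,0,0],[0,0,0.001,0,0],[0,0,0.001,0,0]]}'
```

```text
time: 20.3
eef_pos: [0.5674, -0.0626, 0.1601]
tcp_rot: [3.141, -0.057, 0.003]
ft_force: [-2.8, -3.7, 18.5]
width: 0.0
grip_force: 9.0
```

Hand-firm. Lift off and go to the knob.

```bash
python3 steer.py '{"offsets": [[0,0,-0.004,0,0],[0,0,-0.02,0,0],[0,0,-0.06,0,0],[-0.03,0,-0.08,-0.15,0.3],[-0.06,-0.02,-0.08,-0.3,0.5],[-0.09,-0.04,-0.07,-0.45,0.5],[-0.096,-0.06,-0.05,-0.6,0.5],[-0.096,-0.06,-0.04,-0.75,0.5]]}'
python3 - <<'E'
from h import *
im,d,m=cam("side");P=pts(d,m)
k=(P[...,2]>.12)&(abs(P[...,0]-.597)<.06)&(P[...,1]>-.1)&(P[...,1]<-.03)&(P[...,2]<.22)&(im.max(2)<50);q=P[k];print(len(q),np.percentile(q,[2,50,98],axis=0))
go(.4709,-.005,.15,88.35)
E
```

```text
time: 21.1
eef_pos: [0.4693, 0.0065, 0.1958]
tcp_rot: [-2.93, -1.116, 0.006]
ft_force: [-0.4, -1.3, 0.7]
width: 0.5
grip_force: 0.0
192 [[ 0.5467663  -0.06491901  0.15103867]
 [ 0.5850522  -0.05940894  0.1596931 ]
 [ 0.64200777 -0.05539441  0.16382767]]
delta [-0.005   0.0084  0.0444] turn -0.813 or 2.329 yaw 41.8 q7 -1.12 tiltz [-0.008  0.003 -1.   ]
```

```bash
python3 steer.py '{"offsets": [[-0.002,0.004,0.01,-0.15,0.5],[-0.004,0.008,0.02,-0.3,0.5],[-0.004,0.008,0.03,-0.45,0.5],[-0.004,0.008,0.04,-0.6,0.5],[-0.004,0.008,0.04,-0.75,0.5],[-0.004,0.008,0.04,-0.813,0.5],[-0.004,0.008,0.04,-0.813,0.5]]}'
python3 - <<'E'
from h import *
im,d,m=cam("wrist");P=pts(d,m);Z=P[...,2]
n=(np.hypot(P[...,0]-.471,P[...,1]+.005)<.035)
for lo,hi in((.085,.096),(.056,.066)):
    q=(P[n&(Z>lo)&(Z<hi)]);print(len(q),cv2.minAreaRect((q[:,:2]*1000).astype(np.float32)) if len(q) else 0)
go(.4709,-.005,.066,88.35)
E
```

```text
time: 21.85
eef_pos: [0.4745, -0.0068, 0.1567]
tcp_rot: [-2.269, -2.167, 0.001]
ft_force: [0.1, -0.2, -0.7]
width: 0.496
grip_force: 0.0
1041 ((470.34375, -4.348745346069336), (37.95907974243164, 11.969523429870605), 88.327392578125)
3655 ((470.1951904296875, -4.007299423217773), (59.105018615722656, 59.83738708496094), 88.76837921142578)
delta [ 0.0016 -0.0037  0.0909] turn -0.018 or 3.124 yaw 87.3 q7 -0.49 tiltz [-0.002  0.002 -1.   ]
```

Knob at (470.3, -4.4), 38×12 mm as specified. Descend to it and grip.

```bash
python3 steer.py '{"offsets": [[0.002,-0.004,0.04,-0.018,0.5],[0.002,-0.004,0.07,-0.018,0.5],[0.002,-0.004,0.085,-0.018,0.4],[0.002,-0.004,0.09,-0.018,0.3],[0.002,-0.004,0.09,-0.018,0.3]]}' 60
python3 - <<'E'
from h import *
go(.4705,-.0045,.066,88.35)
E
```

```text
time: 22.4
eef_pos: [0.4722, -0.0049, 0.0688]
tcp_rot: [2.251, 2.189, 0.0]
ft_force: [-2.4, -0.9, 10.7]
width: 0.299
grip_force: 5.5
delta [ 0.0004 -0.0017  0.0028] turn 0.001 or -3.141 yaw 88.4 q7 -0.61 tiltz [ 0.001 -0.001 -1.   ]
```

```bash
python3 steer.py '{"offsets": [[0,-0.0017,-0.003,0,0.3],[0,-0.0017,-0.003,0,0],[0,-0.0017,-0.003,0,0],[0,-0.0017,-0.003,0,0],[0,-0.0017,-0.003,0,0]]}' 80
python3 - <<'E'
from h import *
s=read_state();print(s["eef_pos"],s["ft_force"],s["ft_torque"],s["width"],s["grip_force"])
E
```

```text
time: 22.9
eef_pos: [0.47, -0.0051, 0.0711]
tcp_rot: [2.251, 2.191, 0.001]
ft_force: [-0.9, 0.9, 7.6]
width: 0.117
grip_force: 80.1
[ 0.46999496 -0.00512473  0.07107232] [-0.9225317   0.8781087   7.58856811] [0.03644882 0.28443971 0.01548586] 0.11724199044133815 80.054851770401
```

```bash
python3 steer.py '{"offsets": [[0,0,0,0.15,0],[0,0,0,0.3,0],[0,0,0,0.45,0],[0,0,0,0.6,0],[0,0,0,0.75,0],[0,0,0,0.9,0],[0,0,0,1.0,0],[0,0,0,1.0,0]]}'
cat > k.py <<'E'
from h import *
s=read_state();M=R.from_rotvec(s["tcp_rot"]).as_matrix();print("yaw",np.degrees(np.arctan2(M[1,0],M[0,0])),"T",s["ft_torque"],"tau7",s["tau"][6])
im,d,m=cam("wrist");P=pts(d,m);Z=P[...,2]
q=P[(np.hypot(P[...,0]-.4705,P[...,1]+.0045)<.021)&(Z>.085)&(Z<.094)&(im.max(2)<90)];print(len(q),cv2.minAreaRect((q[:,:2]*1000).astype(np.float32)) if len(q) else 0)
E
python3 k.py
```

```text
time: 23.7
eef_pos: [0.4697, -0.005, 0.071]
tcp_rot: [3.026, 0.843, -0.0]
ft_force: [-1.2, 0.1, 7.7]
width: 0.12
grip_force: 80.0
yaw 31.116762544445084 T [0.06793155 0.38921759 0.06913658] tau7 -0.29421329498291016
2527 ((470.96942138671875, -3.369396209716797), (33.82405090332031, 34.78858184814453), 79.9447250366211)
```

```bash
python3 steer.py '{"offsets": [[0,0,0,0.1,0],[0,0,0,0.2,0],[0,0,0,0.2,0]]}'; python3 k.py;python3 steer.py '{"offsets": [[0,0,0,0.05,0],[0,0,0,0.1,0],[0,0,0,0.1,0]]}'; python3 k.py
```

```text
time: 24.05
eef_pos: [0.4697, -0.0049, 0.071]
tcp_rot: [-3.095, -0.537, 0.0]
ft_force: [-2.1, 0.6, 8.8]
width: 0.119
grip_force: 80.1
yaw 19.667510565665427 T [0.08778381 0.39292013 0.12910455] tau7 -0.29987845569849014
2533 ((472.0511169433594, -5.283721923828125), (34.386634826660156, 34.18186950683594), 60.90423583984375)
time: 24.4
eef_pos: [0.4697, -0.0049, 0.0711]
tcp_rot: [3.116, 0.396, -0.0]
ft_force: [-1.2, -0.2, 8.4]
width: 0.118
grip_force: 83.7
yaw 14.481028499443022 T [-0.09048138  0.36152126  1.30669499] tau7 -1.4218174293637276
2518 ((471.3301696777344, -3.877664566040039), (34.559364318847656, 34.06700897216797), 63.60891342163086)
```

The torque jumped to 1.3 N m, so the knob is at its stop. Ease off, release and rise.

```bash
python3 steer.py '{"offsets": [[0,0,0,-0.1,0],[0,0,0,-0.1,0.7],[0,0,0,-0.1,0.7],[0,0,0,-0.1,0.7],[0,0,0,-0.1,0.7],[0,0,-0.02,-0.1,0.7],[0,0,-0.06,-0.1,0.7],[0,0,-0.1,-0.1,0.7]]}'
python3 steer.py '{"offsets": [[-0.02,0,-0.05,0,0.7],[-0.03,0,-0.1,0,0.7],[-0.03,0,-0.1,0,0.7],[-0.03,0,-0.1,0,0.7]]}'
python3 - <<'E'
from h import *
im,d,m=cam("wrist");P=pts(d,m);Z=P[...,2]
q=P[(np.hypot(P[...,0]-.4705,P[...,1]+.0045)<.025)&(Z>.085)&(Z<.096)];print("knob",len(q),cv2.minAreaRect((q[:,:2]*1000).astype(np.float32)))
a=im; im,d,m=cam("side");P=pts(d,m)
k=(P[...,2]>.12)&(abs(P[...,0]-.597)<.06)&(P[...,1]>-.1)&(P[...,1]<-.03)&(P[...,2]<.22)&(im.max(2)<50);q=P[k];print(np.percentile(q,[2,50,98],axis=0))
k=(abs(P[...,0]-.597)<.055)&(abs(P[...,1])<.055)&(abs(P[...,2]-.108)<.008)&(im.min(2)>120);q=P[k];A=np.c_[q[:,:2]-[.597,0],np.ones(len(q))];print("plate",len(q),np.linalg.lstsq(A,q[:,2],rcond=None)[0])
save("end.png",np.hstack([cv2.resize(a,(400,400)),cv2.resize(im[140:300,220:380],(400,400))]))
E
```

```text
time: 25.25
eef_pos: [0.4693, -0.0054, 0.1709]
tcp_rot: [-3.095, -0.538, 0.004]
ft_force: [0.8, 0.0, 0.1]
width: 0.701
grip_force: 0.0
time: 25.65
eef_pos: [0.4422, -0.0158, 0.2717]
tcp_rot: [3.094, 0.537, 0.006]
ft_force: [0.2, -0.2, 0.1]
width: 0.698
grip_force: 0.0
knob 540 ((470.90777587890625, -4.540073394775391), (37.892669677734375, 12.453646659851074), 88.47052764892578)
[[ 0.54608403 -0.06468302  0.15162927]
 [ 0.5857794  -0.05975123  0.1592008 ]
 [ 0.64125631 -0.05594612  0.1638911 ]]
plate 922 [ 0.01392461 -0.00950612  0.10872938]
```

View pics/end.png

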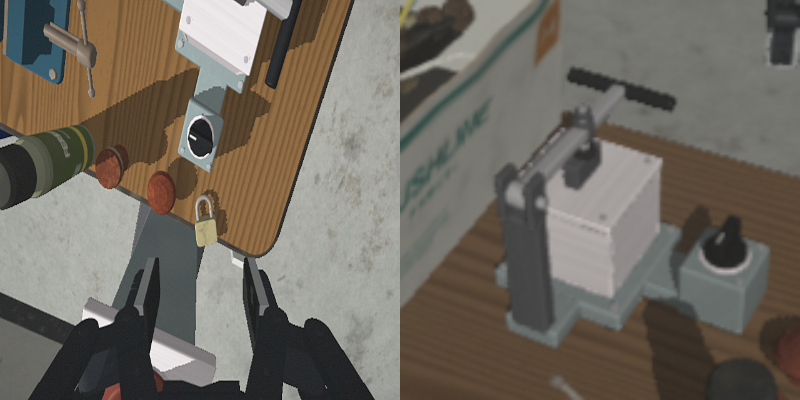

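The lid is seated level on the tub at (605,200), with the clamp pad on its bar at (585,160). The knob is back at rest and the robot is clear, so I hand in.

```bash
python3 -c "
from cell import bot, vision, ticket, read_state
print(ticket.close_job())"
```

```text
the job is handed in; nothing more can be done
None
```

I handed the job in at about 26 s of the 72 s: the castor is upright in the tub, the lid is seated, the clamp was pushed down with about 16–18 N and let go, and the knob was turned to its stop and sprang back; the interface gave no verdict.

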